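# Level the warming shelf and hold the spirit level down

### The job

Stand the spirit level on the warming shelf, lengthwise from front to back, and let go of it; then turn the knob of the shelf's front foot until the bubble sits centred between its lines. Finish by pressing down on the top of the level with the fingers, firmly but not hard (about 1 kg), touching neither shelf nor knob, and end the program while still pressing, with the bubble still centred. Leave everything else on the counter and shelf where it is.

Things in the scene. Friction and masses are not known exactly. Their poses are not given: they have to be found in the camera images.
- level: Spirit level: aluminium bar 160 long (its x), 26 wide, 36 tall, 250 g, black end caps, a yellow vial 68 long let into the middle of its top, just below flush; the rest of the top is solid. Starts right way up on the counter, left or right of the shelf. Origin: centre of its underside; z up. Either end may point forward.
- bubble (a joint): White bubble in the level's vial: offset in m from the vial's middle along the level's x; 0 = centred between the two black lines. It drifts to the higher end, 0.5 mm per mrad of slope (6 mm per radian of the foot), and takes 1 to 1.5 s to settle.
- shelf: Steel warming shelf on three feet; top face 230 deep (x), 240 wide (y). Origin: middle of the rear edge, 15 mm below the top face (local z +15, x -230 front to 0 rear; lip 24 high at the rear). x points rearward, z up. A front tab 46 wide reaches x -310. Starts with the front 10 to 35 mrad low; tilts only about its y, by the foot. The counter is out of true: no fixed foot angle is level.
- stand: The whole three-footed stand that carries shelf and foot, fixed on the counter. Origin: on the counter, on the axis of the front foot; x towards the rear feet, 285 mm away.
- foot_knob (a point): Centre of the top of the round black fluted knob on the front levelling foot: 40 across, 36 tall, upright axis, in the tab in front of the shelf; top 120 to 124 above the counter, underside 36 lower (about 16 above the tab). Can be gripped from above at any yaw. The knob keeps its height; the shelf climbs the screw.
- foot (a joint): Turn of the levelling foot in rad, growing clockwise seen from above. Clockwise raises the shelf's front by 12 mrad per radian; about 1 to 2.8 rad clockwise are needed. Friction 0.09 N m: it stays where it is left, also when the shelf is pressed. Limits -5 and 5.
- spatula: Bystander, leave alone: serving spatula with a steel blade, 260 long, lying flat along its x.
- sauce_cup: Bystander, leave alone: small white open sauce cup, 64 across, 35 tall. Origin: centre of its underside.
- shaker: Bystander, leave alone: small glass shaker with steel cap, 44 across, 85 tall. Origin: centre of its underside.
- steel_cup: Bystander, leave alone: small steel cup, 56 across, 50 tall, standing on a rear corner of the shelf. Origin: centre of its underside.
- pepper_jar: Bystander, leave alone: green glass jar, 80 across, 110 tall. Origin: centre of its underside.
- drink_cup: Bystander, leave alone: paper drink cup, 84 across, 120 tall. Origin: centre of its underside.
- napkin_box: Bystander, leave alone: cardboard box, 130 x 170 x 90. Origin: centre of its underside.
Things that resemble listed ones, but are neither listed nor needed, are in the scene too. What is meant by the level is not brown, and is the smaller of those in its own colour.

How it is judged (in metres and radians):
On the way, in this order (a step that is already met when the one before it is completed fails the run):
1. the level stands on the shelf, front to back, let go (angle between the x axis of level and the x axis of shelf, either way round below 0.2 rad and angle between level's own z axis and vertical below 0.1 rad and y of level in the frame of shelf between -0.105 and 0.105 m and x of level in the frame of shelf between -0.2 and -0.03 m and z of level in the frame of shelf between 0.01 and 0.02 m and contact force between level and shelf above 1 N and contact force between the fingers and level below 0.2 N), for 0.2 s.
2. the foot is turned until the bubble is centred, with the level standing free on the shelf (angle between the x axis of level and the x axis of shelf, either way round below 0.2 rad and angle between level's own z axis and vertical below 0.1 rad and y of level in the frame of shelf between -0.105 and 0.105 m and x of level in the frame of shelf between -0.2 and -0.03 m and z of level in the frame of shelf between 0.01 and 0.02 m and value of joint bubble between -0.003 and 0.003 m and angle between shelf's own z axis and vertical below 0.006 rad and contact force between the fingers and level below 0.2 N), for 0.3 s.
At the end, for the whole second after the job is handed in: Level upright on the shelf, within 0.2 rad of front-to-back; bubble within 3 mm of centre and at rest, shelf within 6 mrad of horizontal; fingers press the level onto the shelf with 6 to 32 N in all (its weight is 2.5 N), touching neither shelf nor knob (angle between the x axis of level and the x axis of shelf, either way round below 0.2 rad and angle between level's own z axis and vertical below 0.1 rad and y of level in the frame of shelf between -0.105 and 0.105 m and x of level in the frame of shelf between -0.2 and -0.03 m and z of level in the frame of shelf between 0.01 and 0.02 m and value of joint bubble between -0.003 and 0.003 m and angle between shelf's own z axis and vertical below 0.006 rad and velocity of joint bubble between -0.005 and 0.005 m/s and contact force between the fingers and level above 3 N and contact force between level and shelf between 6 and 32 N and contact force between each of the arm, the fingers and stand below 0.5 N and linear speed of level below 0.01 m/s); the arm keeps its last pose, push and grip.
It fails at once if a bystander is disturbed (moved more than 25 mm or tipped over) (distance of any of spatula, sauce_cup, shaker, steel_cup, pepper_jar, drink_cup, napkin_box from where it was at the start of the episode above 0.025 m or angle between any of spatula, sauce_cup, shaker, steel_cup, pepper_jar, drink_cup, napkin_box's own z axis and vertical above 0.5 rad).
It fails at once if the level is tipped over (angle between level's own z axis and vertical above 0.6 rad).
It also fails if it takes over 72 s, if anything falls off the work surface, if the arm or the gripper's body presses on something with over 40 N, if the wrist force passes 120 N, or if a joint passes its speed limit or range.

### The arm

A 7-joint arm with a two-finger parallel gripper is mounted at the origin on the work surface. World frame = base frame: x ahead of the robot, y to its left, z up, the work surface at z = 0. Lengths are in mm, angles in rad, forces in N, time in s.
With the tool pointing down it reaches from about 375 to 925 mm from the base axis. Payload 3.1 kg.
Tool frame: the origin (TCP) lies at the very end of the fingers, on their centre line; the grasp point (between the pads) lies 19 mm behind it; z points along the fingers, y is the line along which they close (so a half turn about z gives the same grasp; the last joint's range is limited). The gripper opens to 85 mm and grips with 20 to 120 N. Pads are 22 mm wide; open, the fingers measure 114 mm over their backs; the gripper's body (76 mm by 85 mm) begins 54 mm behind the grasp point. The pads swing forward as they close: fully open they stand 13 mm farther back than shut.
Start: joints at [-1.389, 0.383, 0.044, 1.598, -0.018, 1.161, -0.05], TCP at [179.483, 624.731, 231.269] pointing down, gripper open.
Joint ranges: [-2.61, 2.61], [-0.41, 2.15], [-1.48, 1.57], [0, 2.5], [-1.57, 4.71], [0.05, 1.97], [-2.85, 2.85]. Speed limits (rad/s): [2.79, 2.79, 3.14, 3.14, 3.14, 3.14, 3.14].

### API

Orientations are given as [roll, pitch, yaw] about the fixed x, y, z axes, in that order (R = Rz(yaw) Ry(pitch) Rx(roll)).
In Python, from rig import env gives the robot as it stands.
- The arm moves only by the shell command python3 -m crank 'ROWS' [FORCE]. ROWS is JSON, a list of rows, each a list of 3 entries, a list of its own where there are three numbers: the shift along the tool's x, y, z in mm, then the turn, a rotation vector about the tool's x, y, z in degrees, then the closure, from 0 (fully open) to 1 (shut). A call has 1 to 5 rows; each row shifts and turns the commanded pose from where the row before left it, along the tool's axes as they then stand; what a row does not reach is not made up. A row lasts 1/8 s, in which the tool goes at most 62.5 mm and 10.7 degrees, less where a joint would pass 70% of its speed; a pose out of reach is approached as far as the arm can. A call is refused whole if a number of a shift passes 62.5 or a number of a turn 10.7, either way. A call with a gripper value outside its range is refused whole. The fingers move at their own pace and stop on an object; FORCE is the grip in N (left out, the last holds). Time passes only in rows, so rows that do not move let the fingers close. It gives the time, the measured TCP pose, the force, the opening and the grip force at its end, in the units of the state.
- env.sense(): the state, without advancing time (a new reading comes with each control period).
- env.capture(name): name is "side" or "top"; returns a dict with "pixels" (420x560x3 uint8, red, green, blue), "fov_y" (degrees; the focal length in pixels is half the picture's height over the tangent of half this angle, whatever the lens; pixels are square), "cx", "cy" (the principal point, pixels), "world_from_camera" (4x4, takes a point from camera to world coordinates). Camera axes: x right, y down, z forward; pixel columns grow to the right and rows downward; lengths in mm; the calibration is good to about 2 mm. A picture is of the moment at which its call begins. There is no depth.
- env.job_done(): hands the job in; it is judged then, once.
The state is a dict: "time": time; "qpos": joint angles; "joint_velocities": joint speeds; "effort": joint torques, N m; "tcp_pos": TCP position; "tcp_rot": TCP orientation; "ft_force": force on the tool from outside, world axes, zero at the start; "moment": the same for the moment, N m; "grip_width": opening from 0.0 (shut) to 1.0 (fully open); "gripper_force": force on a finger pad.
Only numpy, scipy, OpenCV 4.12 (cv2) and the standard library are available. Lean on these libraries where they do the work, as an engineer would, in place of code of your own. Each camera call takes 0.05 s, during which the arm holds its last target. There are 200 camera calls.

## Working session

There is one attempt and no reset: what is moved stays moved. The work goes in short steps, Python scripts to look and compute and a shell command to move; the robot and the scene stay as the last step left them, time stands still between calls to the robot, and variables do not carry over. Pictures are saved under pics/ and viewed, at most 12 in all, crops included, and the job is handed in when it is done.

```bash
ls; mkdir -p pics; python3 - <<'E'
from rig import env
import cv2,numpy as np,pickle
s=env.sense(); print({k:np.round(v,3).tolist() for k,v in s.items()})
for n in("top","side"):
    c=env.capture(n); pickle.dump(c,open(f"{n}0.pkl","wb"))
    cv2.imwrite(f"pics/{n}0.png",cv2.resize(c["pixels"][:,:,::-1],(800,600),interpolation=cv2.INTER_CUBIC))
    print(n,c["fov_y"],c["cx"],c["cy"],np.round(c["world_from_camera"],3).tolist(),[k for k in c])
E
```

```text
pics
{'time': 0.0, 'qpos': [-1.389, 0.384, 0.044, 1.6, -0.018, 1.161, -0.05], 'joint_velocities': [0.0, 0.0, 0.001, 0.0, 0.001, -0.0, -0.002], 'effort': [-0.0, -43.349, 1.024, -24.951, 0.01, 0.011, -0.0], 'tcp_pos': [179.238, 623.802, 229.875], 'tcp_rot': [-3.139, 0.0, 2.862], 'ft_force': [0.088, 0.621, -0.433], 'moment': [-0.006, 0.075, 0.01], 'gripper_force': 0.0, 'grip_width': 0.996}
top 43.840765641529515 280.8102020865337 215.5517937641631 [[-0.023, -0.99, 0.142, 274.033], [-1.0, 0.023, 0.0, -89.115], [-0.003, -0.142, -0.99, 1628.975], [0.0, 0.0, 0.0, 1.0]] ['pixels', 'fov_y', 'cx', 'cy', 'world_from_camera']
side 56.17015157803198 281.25220867271395 211.19208415478667 [[0.69, -0.362, 0.626, -202.268], [-0.724, -0.326, 0.609, -746.954], [-0.017, -0.873, -0.487, 635.363], [0.0, 0.0, 0.0, 1.0]] ['pixels', 'fov_y', 'cx', 'cy', 'world_from_camera']
```

View pics/top0.png

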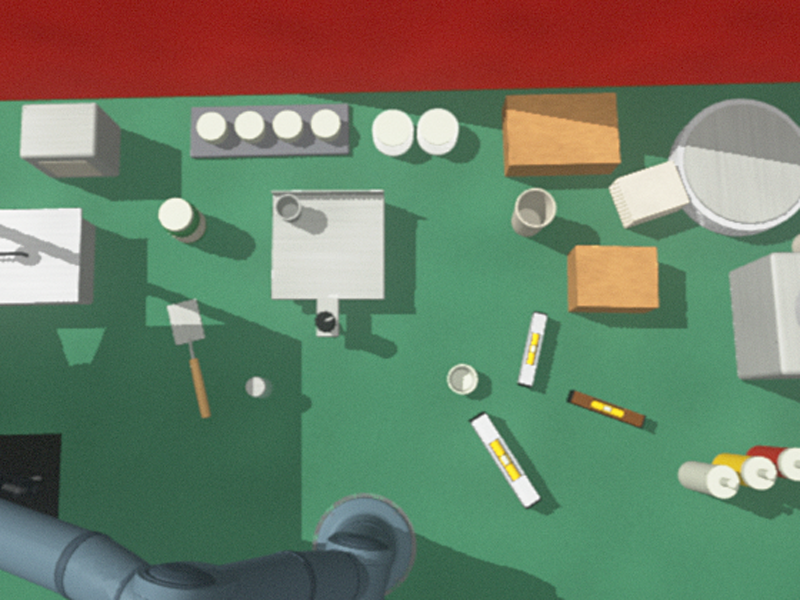

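View pics/side0.png

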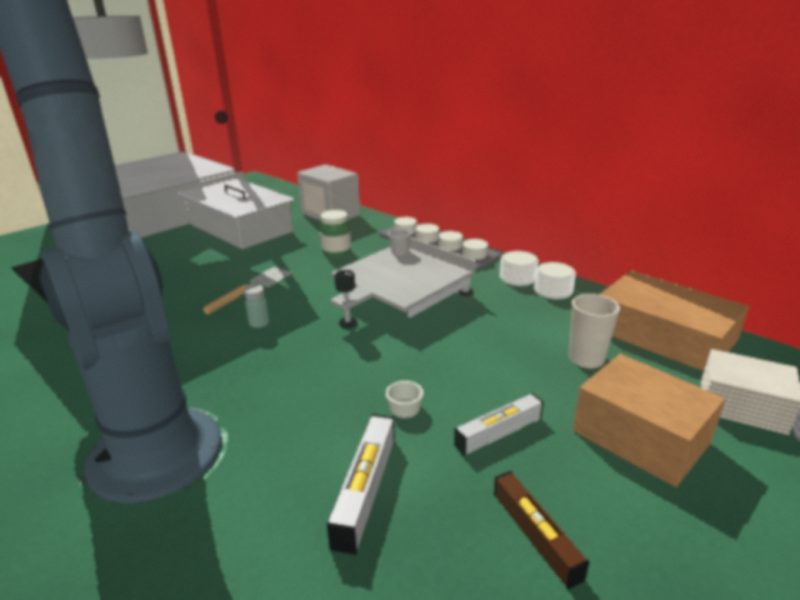

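The top view shows the smaller white level at about (533,349) in the enlarged picture. The big white one is at (505,460) and the brown one at (606,408). The knob is at (326,321), and the shelf spans (272..384, 190..298) with the steel cup at its rear left (288,208). The side view shows the same level at (500,423) and the knob at (345,282).

```bash
cat > h.py <<'E'
import numpy as np,cv2,pickle
from rig import env
def f(c): return c["pixels"].shape[0]/2/np.tan(np.radians(c["fov_y"]/2))
def ray(c,u,v):
    T=np.array(c["world_from_camera"]); d=T[:3,:3]@np.array([(u-c["cx"])/f(c),(v-c["cy"])/f(c),1.]); return T[:3,3],d
def plane(c,u,v,z):
    o,d=ray(c,u,v); return o+d*(z-o[2])/d[2]
def tri(c1,p1,c2,p2):
    o,d=ray(c1,*p1); q,e=ray(c2,*p2)
    s=np.linalg.lstsq(np.c_[d,-e],q-o,rcond=None)[0]; a=o+d*s[0]; b=q+e*s[1]
    return (a+b)/2,np.linalg.norm(a-b)
def proj(c,P):
    T=np.array(c["world_from_camera"]); p=T[:3,:3].T@(np.asarray(P,float)-T[:3,3]); return np.array([c["cx"],c["cy"]])+f(c)*p[:2]/p[2]
def blob(c,near,lo,hi,r=40):  # HSV blob nearest to a pixel
    m=cv2.inRange(cv2.cvtColor(c["pixels"],cv2.COLOR_RGB2HSV),lo,hi)
    k=np.zeros_like(m); cv2.circle(k,tuple(int(x) for x in near),r,255,-1); return m&k
E
python3 - <<'E'
from h import *
t=pickle.load(open("top0.pkl","rb")); s=pickle.load(open("side0.pkl","rb"))
k=560/800
def cen(m): y,x=np.nonzero(m); return np.array([x.mean(),y.mean()]),len(x)
Y=((18,110,110),(35,255,255))
pt,n1=cen(blob(t,(533*k,349*k),*Y,r=22)); ps,n2=cen(blob(s,(500*k,415*k),*Y,r=28))
print("vial",pt,n1,ps,n2,tri(t,pt,s,ps),plane(t,*pt,36))
# bar in top: bright low-sat
m=blob(t,(533*k,349*k),(0,0,150),(180,70,255),r=32)|blob(t,(533*k,349*k),*Y,r=32)
r=cv2.minAreaRect(np.argwhere(m>0)[:,::-1].astype(np.float32)); b=cv2.boxPoints(r); print("rect",r)
print("corners z36",np.round([plane(t,*p,36)[:2] for p in b],1).tolist())
for n,a,bb in [("knob",(326,321),None)]: print(n,plane(t,a[0]*k,a[1]*k,122))
for n,a,z in [("shelfFL",(272,298),85),("shelfFR",(384,298),85),("shelfRL",(272,195),85),("shelfRR",(384,195),85),("sauce",(462,379),35),("steelcup",(288,208),140),("drink",(533,200),120),("box",(615,272),90)]:
    print(n,np.round(plane(t,a[0]*k,a[1]*k,z)))
big=[cv2.resize(t["pixels"][y0:y1,x0:x1,::-1],None,fx=5,fy=5,interpolation=cv2.INTER_CUBIC) for x0,x1,y0,y1 in[(185,275,125,240),(345,395,210,280)]]
h=max(i.shape[0] for i in big); cv2.imwrite("pics/crop1.png",np.hstack([cv2.copyMakeBorder(i,0,h-i.shape[0],0,0,0) for i in big]))
E
```

```text
vial [372.60759494 244.03797468] 79 [350.19402985 290.68656716] 67 (array([ 409.01610556, -368.83136947,   30.78971185]), np.float64(1.2402368352011581)) [ 408.16985689 -367.43935931   36.        ]
rect ((372.2825012207031, 243.80056762695312), (11.173799514770508, 50.21836853027344), 12.26477336883545)
corners z36 [[338.6, -330.3], [488.3, -369.9], [480.1, -403.1], [330.7, -363.1]]
knob [466.91812193  64.91406291 122.        ]
shelfFL [523. 182.  85.]
shelfFR [517. -53.  85.]
shelfRL [746. 182.  85.]
shelfRR [740. -58.  85.]
sauce [ 347. -215.   35.]
steelcup [701. 139. 140.]
drink [ 712. -369.  120.]
box [ 561. -539.   90.]
```

View pics/crop1.png

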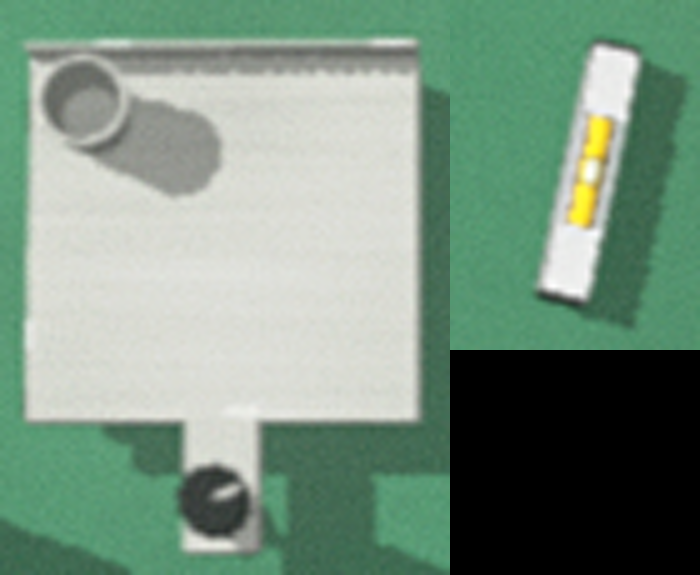

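The crop shows the shelf square to the picture, with the knob at full-res pixel (228,225) and the steel cup at the rear left. The level lies along yaw ≈ -0.215, with its caps at (378,218) and (368,270). Next I'll work out the shelf heights and the first shifts.

```bash
cat >> h.py <<'E'
def go(P,yaw=None,cur=None):   # shift in tool axes (mm) and tool-z turn (deg) from the present pose to P,yaw
    s=env.sense(); p,r=(np.array(s["tcp_pos"]),s["tcp_rot"]) if cur is None else cur
    from scipy.spatial.transform import Rotation as R
    M=R.from_euler("xyz",r).as_matrix(); d=M.T@(np.array(P,float)-p)
    a=None if yaw is None else -np.degrees((yaw-r[2]+np.pi/2)%np.pi-np.pi/2)
    L=np.linalg.norm(d); n=max(int(np.ceil(np.abs(d).max()/60)),int(np.ceil(L/60)),1)
    print("to",P,"shift",np.round(d,1),"turn z",a and round(a,1),"rows",n,"each",np.round(d/n,1))
E
python3 - <<'E'
from h import *
t=pickle.load(open("top0.pkl","rb")); s=pickle.load(open("side0.pkl","rb")); k=.7
for n,a,b in [("FR",(384,298),(408,306)),("RR",(384,196),(475,267)),("knob",(326,321),(345,273)),("FL",(272,298),(333,265))]:
    p,e=tri(t,(a[0]*k,a[1]*k),s,(b[0]*k,b[1]*k)); print(n,np.round(p),round(e,1))
cv2.imwrite("pics/crop2.png",cv2.resize(s["pixels"][140:240,220:350,::-1],None,fx=6,fy=6,interpolation=cv2.INTER_CUBIC))
go((480,150,230)); go((408,-368,230),-.215,(np.array([480,150,230]),env.sense()["tcp_rot"]))
E
```

```text
FR [523. -55.  66.] 6.7
RR [743. -60.  77.] 5.9
knob [467.  65. 123.] 0.4
FL [525. 180.  84.] 4.6
to (480, 150, 230) shift [-419.9 -372.5    0.9] turn z None rows 10 each [-42.  -37.2   0.1]
to (408, -368, 230) shift [ -73.8 -517.7    1.2] turn z -3.7 rows 9 each [ -8.2 -57.5   0.1]
```

View pics/crop2.png

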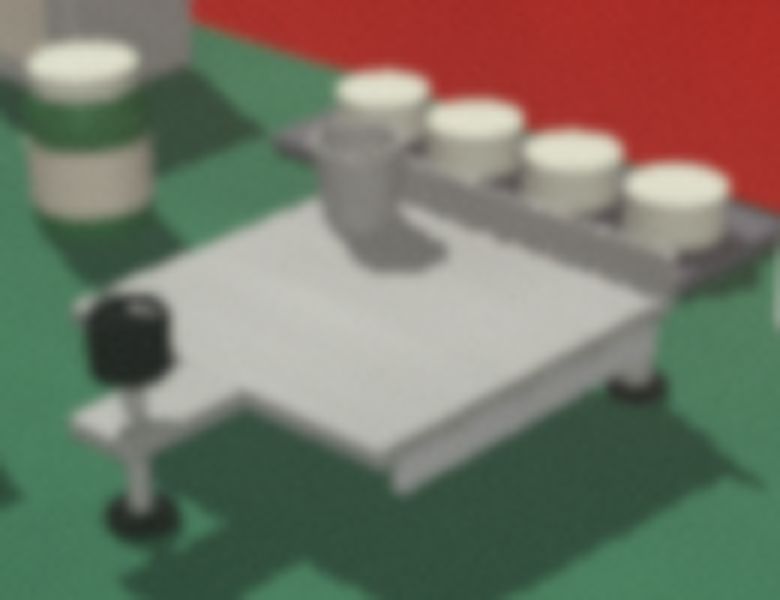

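The crop shows the shelf's front-right top corner at (388,460), the rear-right one at (660,298), the front-left one at (80,305) and the knob top at (128,300). I'll use these after the approach move.

```bash
python3 -m crank '[[[-42,-37,0],[0,0,0],0],[[-42,-37,0],[0,0,0],0],[[-42,-37,0],[0,0,0],0],[[-42,-37,0],[0,0,0],0],[[-42,-37,0],[0,0,0],0]]'
python3 -m crank '[[[-42,-37,0],[0,0,0],0],[[-42,-37,0],[0,0,0],0],[[-42,-37,0],[0,0,0],0],[[-42,-37,0],[0,0,0],0],[[-42,-37,0],[0,0,0],0]]'
python3 - <<'E'
from h import *
t=pickle.load(open("top0.pkl","rb")); s=pickle.load(open("side0.pkl","rb"))
g=lambda p:(185+p[0]/5,125+p[1]/5); q=lambda p:(220+p[0]/6,140+p[1]/6)
for n,a,b in [("FR",(418,420),(388,460)),("RR",(418,72),(660,298)),("FL",(27,420),(80,308)),("tabFR",(260,550),(128,452)),("tabFL",(182,550),(75,420))]:
    p,e=tri(t,g(a),s,q(b)); print(n,np.round(p),round(e,1))
go((408,-368,230),-.215); print(np.round(env.sense()["qpos"],2))
E
```

```text
time: 0.72
tcp_pos: [330.9, 386.9, 230.9]
tcp_rot: [-3.141, -0.0, 2.862]
ft_force: [1.5, 0.6, -0.1]
grip_width: 1.001
gripper_force: 0.0
time: 1.35
tcp_pos: [481.4, 151.5, 231.0]
tcp_rot: [3.142, -0.0, 2.862]
ft_force: [0.3, 0.2, -0.4]
grip_width: 1.0
gripper_force: 0.0
FR [522. -54.  58.] 4.4
RR [737. -57.  69.] 1.6
FL [527. 185.  60.] 4.3
tabFR [443.  45.  58.] 0.3
tabFL [445.  91.  58.] 3.2
to (408, -368, 230) shift [ -72.8 -519.5    1. ] turn z -3.7 rows 9 each [ -8.1 -57.7   0.1]
[-0.78  0.1   0.42  1.96 -0.05  1.09  0.95]
```

```bash
python3 -m crank '[[[-8,-57.5,0],[0,0,-0.8],0],[[-8,-57.5,0],[0,0,-0.8],0],[[-8,-57.5,0],[0,0,-0.7],0],[[-8,-57.5,0],[0,0,-0.7],0],[[-8,-57.5,0],[0,0,-0.7],0]]'
python3 -m crank '[[[-8,-57.5,20],[0,0,0],0],[[-8,-57.5,20],[0,0,0],0],[[-8,-57.5,20],[0,0,0],0],[[-8,-57.5,0],[0,0,0],0],[[0,0,0],[0,0,0],0]]'
python3 - <<'E'
from h import *
go((408,-368,60),-.215); print(np.round(env.sense()["qpos"],2))
t=env.capture("top"); 
cv2.imwrite("pics/c3.png",cv2.resize(t["pixels"][190:310,300:440,::-1],None,fx=5,fy=5,interpolation=cv2.INTER_CUBIC))
E
```

```text
time: 1.98
tcp_pos: [447.0, -136.8, 231.1]
tcp_rot: [3.141, 0.0, 2.927]
ft_force: [0.9, -0.3, -0.2]
grip_width: 1.001
gripper_force: 0.0
time: 2.6
tcp_pos: [426.3, -373.1, 171.2]
tcp_rot: [-3.136, -0.001, 2.916]
ft_force: [-0.6, 0.2, 0.0]
grip_width: 1.0
gripper_force: 0.0
to (408, -368, 60) shift [ 18.9   1.4 111.2] turn z -0.6 rows 2 each [ 9.4  0.7 55.6]
[-0.04  0.38  0.83  1.89 -0.32  1.01  2.27]
```

```bash
python3 -m crank '[[[9.5,0.7,50],[0,0,-0.6],0],[[9.5,0.7,50],[0,0,0],0],[[0,0,0],[0,0,0],0],[[0,0,0],[0,0,0],0]]'
python3 - <<'E'
from h import *
go((408,-368,9),-.215)
t=env.capture("side")
cv2.imwrite("pics/c4.png",cv2.resize(t["pixels"][230:350,280:420,::-1],None,fx=5,fy=5,interpolation=cv2.INTER_CUBIC))
E
```

```text
time: 3.15
tcp_pos: [413.3, -361.2, 72.7]
tcp_rot: [-3.141, 0.002, 2.939]
ft_force: [0.6, -0.8, 0.3]
grip_width: 0.998
gripper_force: 0.0
to (408, -368, 9) shift [ 4.  -7.7 63.7] turn z 0.7 rows 2 each [ 2.  -3.8 31.8]
```

View pics/c4.png

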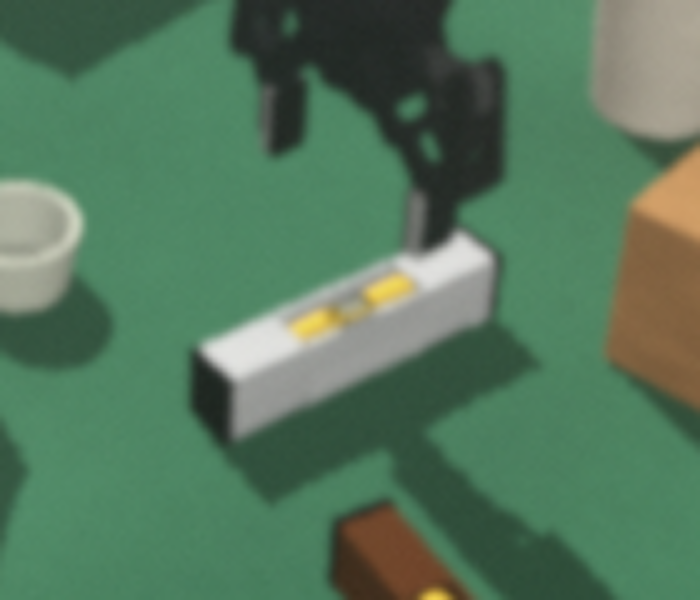

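The open fingers straddle the level, about 50 mm above it, with the vial at (350,305) in the crop. I'll lower and grip.

```bash
python3 -m crank '[[[2,-4,32],[0,0,0.7],0],[[2,-4,31],[0,0,0],0],[[0,0,0],[0,0,0],0],[[0,0,0],[0,0,0],0]]'
python3 - <<'E'
from h import *
go((408,-368,9),-.215)
E
```

```text
time: 3.7
tcp_pos: [408.0, -369.6, 10.4]
tcp_rot: [-3.14, 0.004, 2.925]
ft_force: [0.1, -0.4, 0.6]
grip_width: 1.006
gripper_force: 0.0
to (408, -368, 9) shift [0.3 1.5 1.4] turn z -0.1 rows 1 each [0.3 1.5 1.4]
```

```bash
python3 -m crank '[[[0,1.5,1],[0,0,0],0.6],[[0,0,0],[0,0,0],0.8],[[0,0,0],[0,0,0],1],[[0,0,0],[0,0,0],1],[[0,0,0],[0,0,0],1]]' 40
python3 -m crank '[[[0,0,0],[0,0,0],1],[[0,0,0],[0,0,0],1],[[0,0,0],[0,0,0],1],[[0,0,-20],[0,0,0],1],[[0,0,-30],[0,0,0],1]]'
python3 -m crank '[[[0,0,-40],[0,0,0],1],[[0,0,-50],[0,0,0],1],[[0,0,-30],[0,0,0],1],[[0,0,0],[0,0,0],1],[[0,0,0],[0,0,0],1]]'
python3 - <<'E'
from h import *
c=np.array(env.sense()["tcp_pos"]);print(np.round(env.sense()["qpos"],2))
go((627,50,c[2]),-.025)
t=env.capture("side");cv2.imwrite("pics/c5.png",cv2.resize(t["pixels"][150:350,230:470,::-1],None,fx=3,fy=3,interpolation=cv2.INTER_CUBIC))
E
```

```text
time: 4.32
tcp_pos: [406.9, -368.1, 8.1]
tcp_rot: [-3.14, 0.002, 2.924]
ft_force: [-0.7, -1.1, 5.0]
grip_width: 0.299
gripper_force: 42.8
time: 4.95
tcp_pos: [404.8, -365.0, 56.7]
tcp_rot: [3.139, -0.005, 2.925]
ft_force: [0.8, 0.1, -2.0]
grip_width: 0.294
gripper_force: 41.2
time: 5.58
tcp_pos: [405.4, -365.3, 175.8]
tcp_rot: [3.14, -0.003, 2.925]
ft_force: [-0.8, -0.0, -2.7]
grip_width: 0.296
gripper_force: 41.3
[-0.07  0.33  0.86  1.93 -0.3   1.01  2.28]
to (627, 50, np.float64(175.76047996751092)) shift [-127.3  453.2    0.5] turn z -11.0 rows 8 each [-15.9  56.6   0.1]
```

View pics/c5.png

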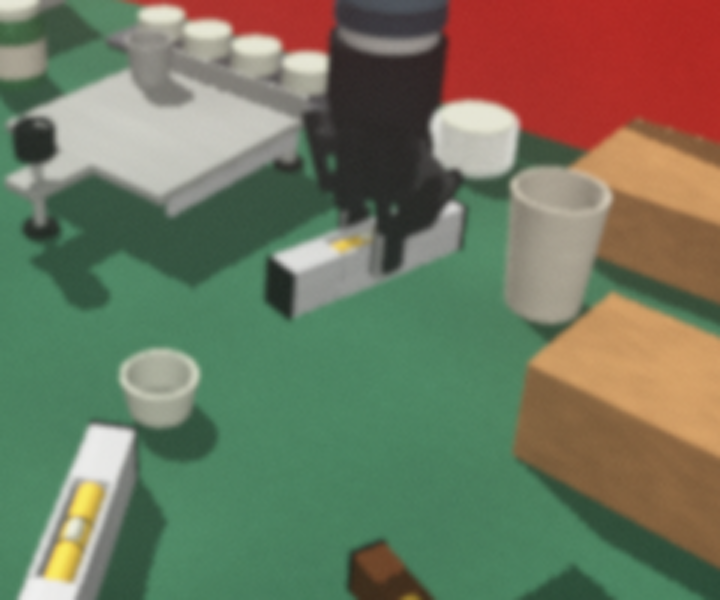

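The level hangs horizontal in the grip, its front cap at (280,285). I'll carry it over the shelf.

```bash
python3 -m crank '[[[-16,56,0],[0,0,-1.4],1],[[-17,56,0],[0,0,-1.4],1],[[-19,55,0],[0,0,-1.4],1],[[-20,55,0],[0,0,-1.4],1],[[-21,54,0],[0,0,-1.4],1]]'
python3 -m crank '[[[-22,54,0],[0,0,-1.4],1],[[-23,54,0],[0,0,-1.4],1],[[-12,34,0],[0,0,-1.2],1],[[0,0,0],[0,0,0],1],[[0,0,0],[0,0,0],1]]'
python3 - <<'E'
from h import *
go((627,50,120),-.025)
E
```

```text
time: 6.25
tcp_pos: [543.4, -108.1, 175.1]
tcp_rot: [-3.141, -0.004, 3.048]
ft_force: [1.9, -0.9, -2.3]
grip_width: 0.298
gripper_force: 41.4
time: 6.88
tcp_pos: [610.3, 25.0, 176.1]
tcp_rot: [-3.139, -0.003, 3.115]
ft_force: [-0.3, -1.4, -3.2]
grip_width: 0.297
gripper_force: 41.3
to (627, 50, 120) shift [-16.1  25.6  56. ] turn z -0.1 rows 2 each [-8.1 12.8 28. ]
```

```bash
python3 -m crank '[[[-8,13,28],[0,0,0],1],[[-8,13,28],[0,0,0],1],[[0,0,20],[0,0,0],1],[[0,0,0],[0,0,0],1],[[0,0,0],[0,0,0],1]]'
python3 - <<'E'
from h import *
go((627,50,80),-.025)
a=[cv2.resize(env.capture(n)["pixels"][y0:y0+130,x0:x0+130,::-1],None,fx=3,fy=3,interpolation=cv2.INTER_CUBIC) for n,x0,y0 in(("top",170,120),("side",225,120))]
cv2.imwrite("pics/c6.png",np.hstack(a))
E
```

```text
time: 7.5
tcp_pos: [628.6, 50.6, 102.2]
tcp_rot: [-3.141, 0.001, 3.114]
ft_force: [0.4, -0.2, -1.9]
grip_width: 0.298
gripper_force: 41.2
to (627, 50, 80) shift [ 1.6 -0.6 22.2] turn z -0.2 rows 1 each [ 1.6 -0.6 22.2]
```

View pics/c6.png

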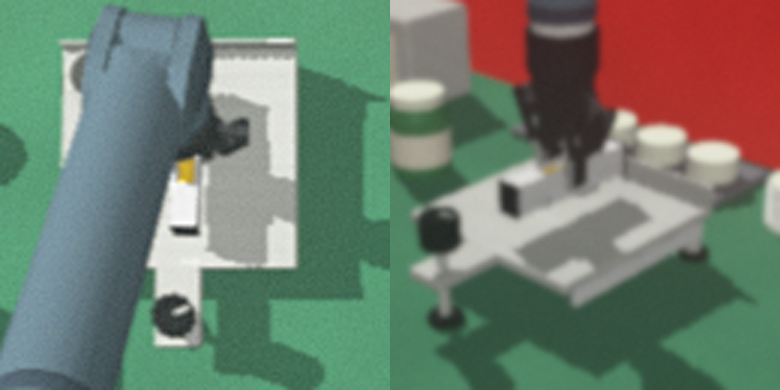

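The level hangs parallel to the shelf sides, with its front cap at (185,230) inside the front edge at row 268 and clear of the cup. I'll lower it in small steps.

```bash
python3 -m crank '[[[0,0,10],[0,0,0],1],[[0,0,6],[0,0,0],1],[[0,0,3],[0,0,0],1],[[0,0,0],[0,0,0],1]]'
python3 -m crank '[[[0,0,2],[0,0,0],1],[[0,0,1],[0,0,0],1],[[0,0,0],[0,0,0],1]]'
```

```text
time: 8.1
tcp_pos: [627.9, 52.8, 81.7]
tcp_rot: [-3.141, -0.001, 3.117]
ft_force: [0.7, 0.1, -2.3]
grip_width: 0.292
gripper_force: 41.3
time: 8.48
tcp_pos: [628.2, 52.7, 79.2]
tcp_rot: [-3.142, -0.0, 3.117]
ft_force: [-0.2, 0.0, -2.8]
grip_width: 0.302
gripper_force: 41.3
```

```bash
python3 -m crank '[[[0,0,2],[0,0,0],1],[[0,0,1],[0,0,0],1],[[0,0,0],[0,0,0],1]]'
python3 -m crank '[[[0,0,1],[0,0,0],1],[[0,0,1],[0,0,0],1],[[0,0,0],[0,0,0],1]]'
```

```text
time: 8.85
tcp_pos: [628.4, 52.7, 76.8]
tcp_rot: [3.141, 0.0, 3.116]
ft_force: [-2.0, 0.1, 1.5]
grip_width: 0.295
gripper_force: 41.8
time: 9.22
tcp_pos: [628.6, 52.0, 75.7]
tcp_rot: [3.141, 0.0, 3.116]
ft_force: [-5.2, -0.4, 7.5]
grip_width: 0.294
gripper_force: 39.8
```

```bash
python3 -m crank '[[[0,0,0],[0,0,0],0.65],[[0,0,0],[0,0,0],0.5],[[0,0,0],[0,0,0],0.2],[[0,0,0],[0,0,0],0],[[0,0,0],[0,0,0],0]]'
python3 -m crank '[[[0,0,-30],[0,0,0],0],[[0,0,-50],[0,0,0],0],[[0,0,-40],[0,0,0],0],[[0,0,0],[0,0,0],0],[[0,0,0],[0,0,0],0]]'
python3 - <<'E'
from h import *
go((467,65,200)); print(np.round(env.sense()["qpos"],2))
a=[cv2.resize(env.capture(n)["pixels"][y0:y0+130,x0:x0+130,::-1],None,fx=3,fy=3,interpolation=cv2.INTER_CUBIC) for n,x0,y0 in(("top",170,120),("side",225,120))]
cv2.imwrite("pics/c7.png",np.hstack(a))
E
```

```text
time: 9.85
tcp_pos: [628.3, 52.8, 74.2]
tcp_rot: [-3.142, -0.0, 3.117]
ft_force: [-0.4, -0.3, 0.3]
grip_width: 1.004
gripper_force: 0.0
time: 10.48
tcp_pos: [627.8, 52.9, 193.8]
tcp_rot: [3.141, -0.001, 3.117]
ft_force: [-0.1, -0.0, -0.6]
grip_width: 1.001
gripper_force: 0.0
to (467, 65, 200) shift [161.    8.1  -6.1] turn z None rows 3 each [53.7  2.7 -2. ]
[-0.66  0.44  0.65  1.71 -0.3   1.09  1.63]
```

View pics/c7.png

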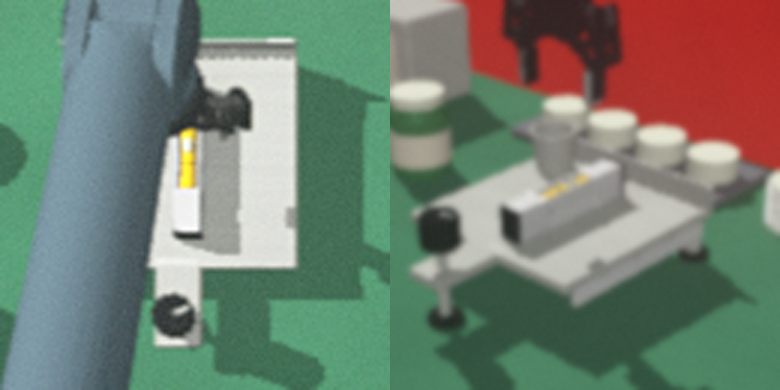

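The level stands on the shelf with its vial at (187,165). The bubble is at the rear, higher end, as expected. Now the knob.

```bash
python3 -m crank '[[[54,3,0],[0,0,0],0],[[54,3,0],[0,0,0],0],[[53,2,0],[0,0,0],0],[[0,0,20],[0,0,0],0],[[0,0,20],[0,0,0],0]]'
python3 - <<'E'
from h import *
c=pickle.load(open("top0.pkl","rb")); P=plane(c,227.8,225,122);print(P)
go((466.5,65,92)); print(np.round(env.sense()["qpos"],2))
E
```

```text
time: 11.2
tcp_pos: [465.9, 65.2, 153.1]
tcp_rot: [3.14, -0.001, 3.118]
ft_force: [-0.2, -0.3, 0.5]
grip_width: 0.998
gripper_force: 0.0
[466.06488596  66.0857415  122.        ]
to (466.5, 65, 92) shift [-0.7 -0.3 61.1] turn z None rows 2 each [-0.4 -0.1 30.6]
[-0.87  0.15  0.7   2.12 -0.13  0.91  1.45]
```

```bash
python3 -m crank '[[[0,0,30],[0,0,0],0],[[0,0,30],[0,0,0],0],[[0,0,0],[0,0,0],0],[[0,0,0],[0,0,0],0.4],[[0,0,0],[0,0,0],1]]' 50
python3 -m crank '[[[0,0,0],[0,0,0],1],[[0,0,0],[0,0,0],1],[[0,0,0],[0,0,0],1],[[0,0,0],[0,0,0],1]]'
```

```text
time: 11.82
tcp_pos: [468.6, 65.0, 95.4]
tcp_rot: [3.141, 0.002, 3.117]
ft_force: [-1.1, -0.7, -0.1]
grip_width: 0.605
gripper_force: 0.0
time: 12.32
tcp_pos: [468.7, 67.2, 96.0]
tcp_rot: [3.137, 0.002, 3.117]
ft_force: [-0.6, 2.8, 5.4]
grip_width: 0.451
gripper_force: 49.7
```

```bash
python3 -m crank '[[[0,0,0],[0,0,10],1],[[0,0,0],[0,0,10],1],[[0,0,0],[0,0,10],1],[[0,0,0],[0,0,10],1],[[0,0,0],[0,0,10],1]]'
python3 -m crank '[[[0,0,0],[0,0,0],1],[[0,0,0],[0,0,0],1],[[0,0,0],[0,0,0],1],[[0,0,0],[0,0,0],1],[[0,0,0],[0,0,0],1]]'
python3 -m crank '[[[0,0,0],[0,0,0],1],[[0,0,0],[0,0,0],1],[[0,0,0],[0,0,0],1],[[0,0,0],[0,0,0],1],[[0,0,0],[0,0,0],1]]'
python3 - <<'E'
from h import *
a=[]
for n,x0,y0 in(("top",200,150),("side",250,165)):
    c=env.capture(n); pickle.dump(c,open(n+"1.pkl","wb"))
    a.append(cv2.resize(c["pixels"][y0:y0+60,x0:x0+50,::-1],None,fx=8,fy=8,interpolation=cv2.INTER_CUBIC))
cv2.imwrite("pics/c8.png",np.hstack(a)); print(np.round(env.sense()["qpos"],2))
E
```

```text
time: 12.95
tcp_pos: [467.6, 65.1, 96.0]
tcp_rot: [3.141, -0.002, 2.239]
ft_force: [-4.7, -1.1, 11.8]
grip_width: 0.449
gripper_force: 50.4
time: 13.58
tcp_pos: [467.6, 65.0, 96.0]
tcp_rot: [3.141, -0.002, 2.244]
ft_force: [-4.7, -0.5, 11.3]
grip_width: 0.451
gripper_force: 50.4
time: 14.2
tcp_pos: [467.6, 65.1, 96.0]
tcp_rot: [3.141, -0.002, 2.244]
ft_force: [-4.7, -0.8, 11.5]
grip_width: 0.448
gripper_force: 50.4
[-0.97  0.31  0.85  2.16 -0.33  0.8   0.76]
```

View pics/c8.png

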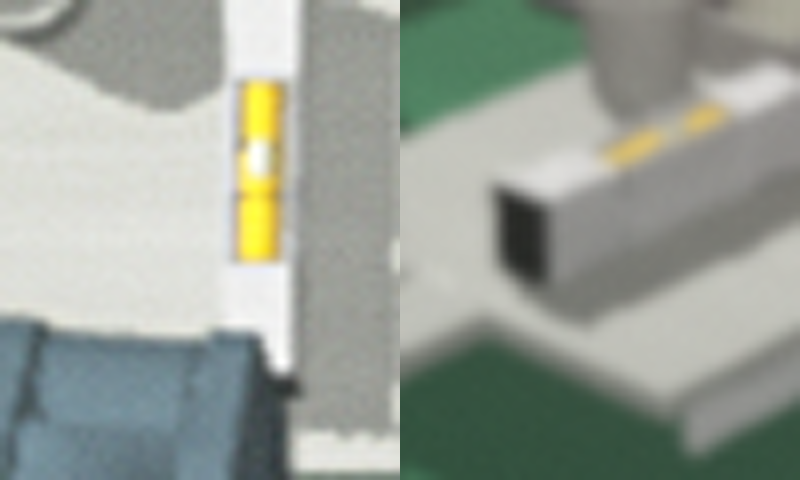

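The top crop shows the vial from row 80 to 262, its lines at about 143 and 193, and the bubble at row 157. So the bubble is about 5 mm rearward, and about 0.75 rad more is needed.

```bash
python3 -m crank '[[[0,0,0],[0,0,10],1],[[0,0,0],[0,0,10],1],[[0,0,0],[0,0,10],1],[[0,0,0],[0,0,10],1],[[0,0,0],[0,0,0],1]]'
python3 -m crank '[[[0,0,0],[0,0,0],1],[[0,0,0],[0,0,0],1],[[0,0,0],[0,0,0],1],[[0,0,0],[0,0,0],1],[[0,0,0],[0,0,0],1]]'
python3 -m crank '[[[0,0,0],[0,0,0],1],[[0,0,0],[0,0,0],1],[[0,0,0],[0,0,0],1],[[0,0,0],[0,0,0],1],[[0,0,0],[0,0,0],1]]'
cat >> h.py <<'E'
def bubble(c,show=None):  # mm along +x of bubble from the vial's middle, top camera
    w=c["pixels"][150:192,226:240].astype(float); sat=cv2.cvtColor(c["pixels"],cv2.COLOR_RGB2HSV)[150:192,226:240,1].astype(float)
    ye=(sat>120); r=np.nonzero(ye.sum(1)>=2)[0]; cols=np.nonzero(ye.sum(0)>=8)[0]
    p=w[:,cols,2].mean(1); s=sat[:,cols].mean(1)
    # vial ends at half level of saturation, subpixel; bubble = weighted blue inside
    h=(s.max())/2; a=r[0];b=r[-1]
    i=np.nonzero(s>h)[0]; a,b=i[0],i[-1]
    top=a-(s[a]-h)/(s[a]-s[a-1]); bot=b+(s[b]-h)/(s[b]-s[b+1])
    q=np.clip(p[a+2:b-1]-np.median(p[a+2:b-1])-25,0,None); y=(np.arange(a+2,b-1)*q).sum()/q.sum()
    mm=68/(bot-top); print("ends",round(top,2),round(bot,2),"len px",round(bot-top,2),"bubble row",round(y,2),"offset mm",round(((top+bot)/2-y)*mm,2)); print(np.round(p).astype(int).tolist())
E
python3 - <<'E'
from h import *
bubble(pickle.load(open("top1.pkl","rb"))); c=env.capture("top"); pickle.dump(c,open("top2.pkl","wb")); bubble(c)
E
```

```text
time: 14.92
tcp_pos: [465.8, 64.4, 95.9]
tcp_rot: [-3.136, -0.002, 1.545]
ft_force: [-9.9, -1.5, 18.4]
grip_width: 0.452
gripper_force: 51.4
time: 15.55
tcp_pos: [465.8, 64.4, 95.9]
tcp_rot: [-3.136, -0.002, 1.545]
ft_force: [-10.8, -1.4, 19.0]
grip_width: 0.454
gripper_force: 51.3
time: 16.18
tcp_pos: [465.8, 64.4, 95.9]
tcp_rot: [-3.136, -0.002, 1.545]
ft_force: [-11.1, -1.4, 18.1]
grip_width: 0.454
gripper_force: 51.3
ends 9.86 32.1 len px 22.24 bubble row 19.29 offset mm 5.18
[237, 237, 237, 240, 238, 237, 237, 240, 241, 219, 130, 77, 74, 74, 75, 72, 86, 132, 176, 182, 181, 162, 111, 76, 71, 72, 72, 70, 75, 73, 73, 71, 138, 234, 241, 239, 238, 237, 239, 240, 239, 208]
ends 9.64 31.82 len px 22.19 bubble row 20.4 offset mm 1.0
[237, 237, 239, 237, 238, 237, 238, 241, 240, 195, 110, 71, 75, 71, 75, 73, 71, 78, 121, 171, 182, 181, 168, 111, 75, 71, 73, 72, 77, 74, 69, 90, 164, 234, 241, 239, 238, 238, 239, 238, 240, 241]
```

```bash
python3 -m crank '[[[0,0,0],[0,0,5],1],[[0,0,0],[0,0,5],1],[[0,0,0],[0,0,0],1],[[0,0,0],[0,0,0],0.5],[[0,0,0],[0,0,0],0]]'
python3 -m crank '[[[0,0,0],[0,0,0],0],[[0,0,0],[0,0,0],0],[[0,0,-25],[0,0,0],0],[[0,0,-50],[0,0,0],0],[[0,0,-50],[0,0,0],0]]'
python3 -m crank '[[[0,0,0],[0,0,0],0.6],[[0,0,0],[0,0,0],1],[[0,0,0],[0,0,0],1],[[0,0,0],[0,0,0],1],[[0,0,0],[0,0,0],1]]'
python3 - <<'E'
from h import *
from h import *
c=env.capture("top"); pickle.dump(c,open("top3.pkl","wb")); bubble(c)
s=env.capture("side"); k=.7
cv2.imwrite("pics/c9.png",np.hstack([cv2.resize(c["pixels"][130:250,190:260,::-1],None,fx=5,fy=5),cv2.resize(s["pixels"][120:240,220:310,::-1],None,fx=5,fy=5)]))
# vial middle at the top height of level
for z in (108,): print(plane(c,226+7,150+20.7,z))
go((625,52,216)); print(np.round(env.sense()["qpos"],2))
E
```

```text
time: 16.85
tcp_pos: [468.2, 65.2, 94.7]
tcp_rot: [3.14, -0.001, 1.372]
ft_force: [-0.6, 0.1, 0.0]
grip_width: 0.698
gripper_force: 0.0
time: 17.48
tcp_pos: [467.7, 64.4, 220.4]
tcp_rot: [3.141, 0.002, 1.37]
ft_force: [-0.5, 2.2, 3.0]
grip_width: 1.0
gripper_force: 0.0
time: 18.1
tcp_pos: [467.1, 64.0, 218.7]
tcp_rot: [-3.141, 0.002, 1.37]
ft_force: [1.7, -0.0, -0.1]
grip_width: -0.001
gripper_force: 0.0
ends 9.61 31.82 len px 22.22 bubble row 20.68 offset mm 0.11
[236, 238, 238, 237, 238, 238, 238, 241, 240, 187, 106, 70, 72, 73, 74, 72, 71, 71, 105, 166, 180, 181, 172, 125, 79, 69, 70, 74, 75, 72, 70, 86, 164, 235, 240, 238, 239, 237, 237, 236, 234, 228]
[630.66838455  50.69050462 108.        ]
to (625, 52, 216) shift [ 19.4 156.9   2.9] turn z None rows 3 each [ 6.5 52.3  1. ]
[-1.51  0.11  1.38  2.07 -0.12  1.06 -0.27]
```

View pics/c9.png

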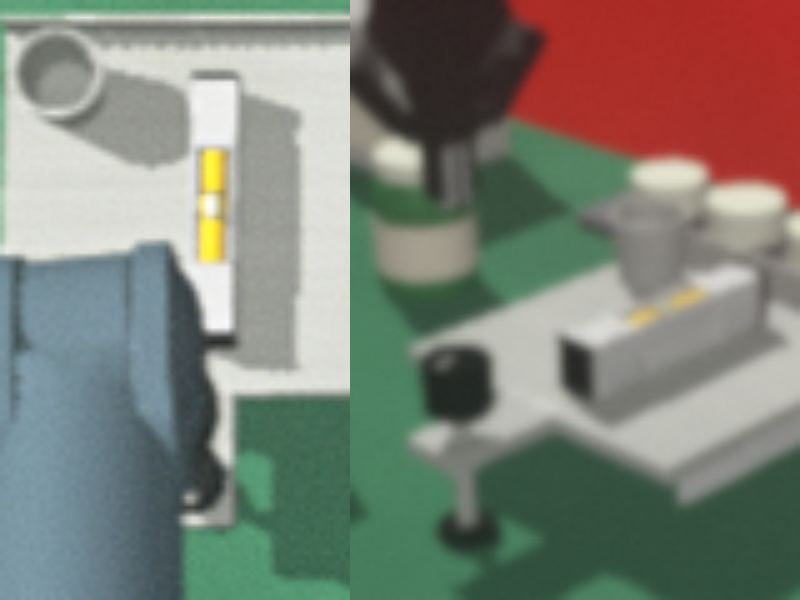

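The top crop shows the bubble at (211,204), midway in the vial (rows 148 to 262), at +0.1 mm. The level stands free. Now I'll press with shut fingers on the solid front part of the level's top, at about (575,51).

```bash
python3 - <<'E'
from h import *
go((575,51,140),1.545)
E
```

```text
to (575, 51, 140) shift [  8.5 108.1  78.9] turn z -10.0 rows 3 each [ 2.8 36.  26.3]
```

```bash
python3 -m crank '[[[4,54,0],[0,0,0],1],[[4,54,0],[0,0,0],1],[[0,0,39],[0,0,-5],1],[[0,0,40],[0,0,-5],1],[[0,0,0],[0,0,0],1]]'
python3 -m crank '[[[0,0,0],[0,0,0],1],[[0,0,10],[0,0,0],1],[[0,0,10],[0,0,0],1],[[0,0,0],[0,0,0],1]]'
python3 - <<'E'
from h import *
go((575,51,110),1.545)
E
```

```text
time: 18.82
tcp_pos: [566.7, 51.6, 139.1]
tcp_rot: [-3.136, 0.003, 1.543]
ft_force: [-0.2, -0.3, -0.8]
grip_width: 0.004
gripper_force: 0.0
time: 19.32
tcp_pos: [569.0, 52.1, 121.7]
tcp_rot: [3.141, 0.001, 1.545]
ft_force: [0.1, 0.4, 0.1]
grip_width: -0.001
gripper_force: 0.0
to (575, 51, 110) shift [-0.9  6.  11.7] turn z -0.0 rows 1 each [-0.9  6.  11.7]
```

```bash
python3 -m crank '[[[-1,6,3],[0,0,0],1],[[0,0,3],[0,0,0],1],[[0,0,2],[0,0,0],1],[[0,0,0],[0,0,0],1]]'
python3 -m crank '[[[0,0,2],[0,0,0],1],[[0,0,0],[0,0,0],1],[[0,0,0],[0,0,0],1]]'
```

```text
time: 19.82
tcp_pos: [575.5, 50.6, 114.2]
tcp_rot: [3.14, 0.001, 1.545]
ft_force: [-0.3, -0.1, -0.4]
grip_width: 0.003
gripper_force: 0.0
time: 20.2
tcp_pos: [575.7, 50.7, 112.4]
tcp_rot: [3.14, 0.001, 1.545]
ft_force: [-0.1, -0.5, 0.2]
grip_width: -0.002
gripper_force: 0.0
```

```bash
python3 -m crank '[[[0,0,1.5],[0,0,0],1],[[0,0,0],[0,0,0],1],[[0,0,0],[0,0,0],1]]'
python3 -m crank '[[[0,0,1],[0,0,0],1],[[0,0,0],[0,0,0],1],[[0,0,0],[0,0,0],1]]'
```

```text
time: 20.58
tcp_pos: [575.7, 50.6, 110.9]
tcp_rot: [3.14, 0.001, 1.545]
ft_force: [0.2, 0.4, 0.4]
grip_width: -0.001
gripper_force: 0.0
time: 20.95
tcp_pos: [575.7, 50.6, 109.9]
tcp_rot: [3.14, 0.001, 1.545]
ft_force: [-0.2, 0.3, -0.6]
grip_width: 0.003
gripper_force: 0.0
```

```bash
python3 -m crank '[[[0,0,1],[0,0,0],1],[[0,0,0],[0,0,0],1],[[0,0,0],[0,0,0],1]]'
python3 -m crank '[[[0,0,1],[0,0,0],1],[[0,0,0],[0,0,0],1],[[0,0,0],[0,0,0],1]]'
```

```text
time: 21.32
tcp_pos: [575.7, 50.6, 108.9]
tcp_rot: [3.14, 0.001, 1.545]
ft_force: [-0.6, 0.8, 0.7]
grip_width: 0.003
gripper_force: 0.0
time: 21.7
tcp_pos: [575.7, 50.6, 107.9]
tcp_rot: [3.14, 0.001, 1.545]
ft_force: [0.5, 0.1, 0.8]
grip_width: -0.001
gripper_force: 0.0
```

```bash
python3 -m crank '[[[0,0,1],[0,0,0],1],[[0,0,0],[0,0,0],1],[[0,0,0],[0,0,0],1]]'
python3 -m crank '[[[0,0,1],[0,0,0],1],[[0,0,0],[0,0,0],1],[[0,0,0],[0,0,0],1]]'
```

```text
time: 22.08
tcp_pos: [575.8, 50.6, 106.9]
tcp_rot: [3.14, 0.001, 1.545]
ft_force: [1.1, -1.0, 0.4]
grip_width: -0.002
gripper_force: 0.0
time: 22.45
tcp_pos: [575.9, 50.6, 106.4]
tcp_rot: [3.14, 0.001, 1.545]
ft_force: [-1.2, -0.2, 5.0]
grip_width: -0.002
gripper_force: 2.6
```

```bash
python3 -m crank '[[[0,0,0.8],[0,0,0],1],[[0,0,0],[0,0,0],1],[[0,0,0],[0,0,0],1],[[0,0,0],[0,0,0],1]]'
python3 -m crank '[[[0,0,0],[0,0,0],1],[[0,0,0],[0,0,0],1],[[0,0,0],[0,0,0],1],[[0,0,0],[0,0,0],1],[[0,0,0],[0,0,0],1]]'
python3 - <<'E'
from h import *
c=env.capture("top"); pickle.dump(c,open("top4.pkl","wb")); s=env.capture("side")
try: bubble(c)
except Exception as e: print(e)
cv2.imwrite("pics/c10.png",np.hstack([cv2.resize(c["pixels"][130:250,190:260,::-1],None,fx=5,fy=5),cv2.resize(s["pixels"][120:240,220:310,::-1],None,fx=5,fy=5,interpolation=cv2.INTER_CUBIC)]))
print(env.sense()["ft_force"])
E
```

```text
time: 22.95
tcp_pos: [575.9, 50.6, 106.3]
tcp_rot: [3.14, 0.0, 1.545]
ft_force: [-3.8, 0.3, 9.7]
grip_width: -0.004
gripper_force: 4.9
time: 23.58
tcp_pos: [575.9, 50.6, 106.3]
tcp_rot: [3.14, 0.0, 1.545]
ft_force: [-3.7, 0.8, 9.8]
grip_width: 0.003
gripper_force: 4.9
index 0 is out of bounds for axis 0 with size 0
[-3.41462364 -0.47001258  9.48966256]h.py:27: RuntimeWarning: Mean of empty slice.
  p=w[:,cols,2].mean(1); s=sat[:,cols].mean(1)
  ret = um.true_divide(
```

View pics/c10.png

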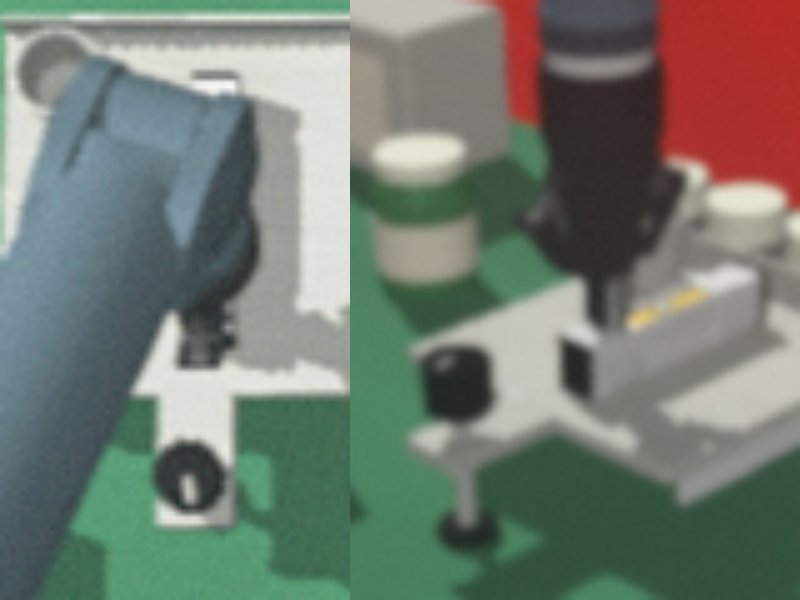

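The shut fingers press on the level's solid front top at (605,325), clear of the knob. The bubble, at about (668,308) in the side view, hasn't moved. The force is steady at 9.7 N, so I'll hand in.

```bash
python3 -c "
from rig import env
print(env.job_done())"
```

```text
the job is handed in; nothing more can be done
None
```

The job is handed in; no verdict came back. The level stands front to back on the shelf, its bubble was about 0.1 mm off centre at the last clear reading before pressing, and the shut fingers are pressing its top with about 10 N, clear of shelf and knob.

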